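# Pile the glass samples, then hold the sample box's lid open

### The job

Stack the blue glass slab squarely on the cream one and the red slab squarely on the blue one, edges flush, setting each down gently without dropping it. Then lift the lid of the cedar box on the left by its brass pull and hold it 60 degrees open, so that I can lay the pile in the box with both hands; finish while still holding the lid there, because it falls shut when let go. Leave the other things on the bench where they are.

Things in the scene. Friction and masses are not known exactly. Their poses are not given: they have to be found in the camera images.
- cream_slab: glass colour sample, an opaque cream rectangular slab 48 x 72 x 10 mm (x, y, z of its own frame), about 85 g, lying flat; origin at the centre of its underside, z up. All three slabs have the same size. It is the bottom of the pile.
- blue_slab: glass colour sample, an opaque blue rectangular slab 48 x 72 x 10 mm (x, y, z of its own frame), about 85 g, lying flat; origin at the centre of its underside, z up. All three slabs have the same size. It goes in the middle.
- red_slab: glass colour sample, an opaque red rectangular slab 48 x 72 x 10 mm (x, y, z of its own frame), about 85 g, lying flat; origin at the centre of its underside, z up. All three slabs have the same size. It goes on top.
- box: cedar box with hinged lid on the left of the bench, fixed to the bench, 133 (x) x 186 (y) x 79 mm (z), lid closed at the start; origin at the centre of its underside, z up, its front (with the pull) faces its own -x. Lid 10 mm thick (z 66 to 76 mm), its front edge at x = -62 mm.
- lid_hinge (a point): middle of the lid's hinge line at the box's back edge, 64 mm behind the box's origin and 66 mm up; axes as the box's: the hinge line runs along y and the lid swings up and back, towards +x.
- box_lid (a joint): lid angle in rad: 0 closed, 1.047 is 60 degrees open, stop at 1.83. Almost frictionless: lid and pull weigh about 0.2 kg and fall shut from there; about 1 N upward at the pull carries them.
- lid_pull: brass pull fixed on the middle of the lid's front edge: a flat tongue 22 mm wide (along the box's y), 8 mm thick, standing out 48 mm in front of the lid's edge (with a 12 mm thick rounded end), 71 mm above the bench when closed. It moves with the lid; same origin and axes as the box while the lid is closed.
- pull_grip (a point): grip point on the pull: centre of the tongue, 26 mm in front of the lid's edge, 152 mm from the hinge line and 5.5 mm higher than it when closed. Can be pinched from above across its 22 mm width (along the box's y); it can turn between the fingers as the lid rises.
- spool: bystander: grey solder spool, 51 x 61 x 38 mm, standing in front of the glass sheets; leave it alone. Origin under its centre.
- blue_roll: bystander: roll of blue tape, 92 mm across, 18 mm high, lying flat on the right; leave it alone. Origin under its centre.
- screwdriver: bystander: screwdriver with yellow handle, 198 mm long, lying on the right; leave it alone. Origin under the centre.
There are look-alikes about, which are no part of the job. Of the things that look like the cream_slab, the larger one is meant.

How it is judged:
By the outcome, as a careful person would: the job done as asked, in the order asked, and still so for the second after the job is handed in, while the arm keeps its last pose, push and grip.
It also fails if it takes over 72 s, if anything falls off the work surface, if the arm or the gripper's body presses on something with over 40 N, if the wrist force passes 120 N, or if a joint passes its speed limit or range.

### The arm

A 6-joint arm with a two-finger parallel gripper is mounted at the origin on a cart in front of the work surface, level with it; the furniture and walls round the work are solid. World frame = base frame: x ahead of the robot, y to its left, z up, the work surface at z = 0. Lengths are in mm, angles in rad, forces in N, time in s.
With the tool pointing down it reaches from about 400 to 825 mm from the base axis. Payload 7 kg.
Tool frame: the origin (TCP) lies on the centre line of the jaws, within the pads' length; the fingertips stand 17 mm ahead of it and the grasp point (between the pads) lies 2 mm behind it; z points along the fingers, x is the direction in which the jaws open and shut, and the axes are right-handed (so a half turn about z gives the same grasp; the last joint's range is limited). The gripper opens to 88 mm and grips with 3 to 60 N. Pads are 19 mm wide; open, the fingers measure 130 mm over their backs; the gripper's body (78 mm by 193 mm) begins 47 mm behind the grasp point.
Start: joints at [-0.923, 0.359, 0.012, 0, -1.224, -0.288], TCP at [237.631, -631.765, 243.561] pointing down, gripper open.
Joint ranges: [-3.07, 3.07], [-1.43, 2.12], [-1.02, 1.25], [-3.03, 1.67], [-3.05, -0], [-3.03, 3.03]. Speed limits (rad/s): [2.39, 2.39, 3.01, 3.14, 3.14, 3.14].

### API

Orientations are given as a rotation vector (axis times angle).
In Python, from rig import env gives the robot as it stands.
- The arm moves only by the tool carry_out, never from a script. Its argument "deltas" is a list of rows, each a list of 4 numbers: the shift along the tool's x, y, z in cm, then the turn about the tool's z in rad. A call has 1 to 20 rows; each row shifts and turns the commanded pose from where the row before left it, along the tool's axes as they then stand; what a row does not reach is not made up. A row lasts 1/10 s, in which the tool goes at most 50 mm and 8.59 degrees, less where a joint would pass 70% of its speed; a pose out of reach is approached as far as the arm can. A call is refused whole if a number of a shift passes 5 or a number of a turn 0.15, either way. A call with a gripper value outside its range is refused whole. "claw" is the finger opening in cm, from 0 to 8.76, set as the call begins (left out, the last holds). The fingers move at their own pace and stop on an object; "force" is the grip in N (left out, the last holds). Time passes only in rows, so rows that do not move let the fingers close. It gives the time, the measured TCP pose, the force and the opening at its end, in the units of the state.
- env.observe(): the state, without advancing time (a new reading comes with each control period).
- env.get_image(name): name is "side" or "top"; returns a dict with "color" (480x640x3 uint8, blue, green, red), "range_z" (480x640 float32, mm along the optical axis (not along the pixel's ray), 0 where there is no reading), "K" (3x3 intrinsics, pixels), "rvec" (rotation vector, rad) and "tvec" (3), from world to camera coordinates, as OpenCV has them. Camera axes: x right, y down, z forward; pixel columns grow to the right and rows downward; lengths in mm; the calibration is good to about 2 mm. A picture is of the moment at which its call begins.
- env.finish_job(): hands the job in, once; it reports no verdict.
Trained networks look in a picture, given as the dict that the camera call returned (one of the last four; its "shot" number tells which), for a name from the list of things; names that differ only in an ending like _2 or _b are one class to them, and where a whole thing is asked for, a point or a joint stands for the part that bears it (a point fixed in the world has none). Each returns a list of dicts, best first, with "p" (0 to 1); they miss things now and then, are a little off and sometimes report something else, mostly with a low value. They report only what shows in the picture. A call takes as long as a camera call. They do not tell look-alikes from the thing itself.
- env.silhouettes(picture, name): "mask" (480x640 bool, what is visible of it) and "bbox" ([left, top, right, bottom] in pixels, round what is visible of it).
The state is a dict: "clock": time; "joint_positions": joint angles; "joint_vel": joint speeds; "tau": joint torques, N m; "eef_pos": TCP position; "ee_rot": TCP orientation; "force": force on the tool from outside, world axes, zero at the start; "wrist_torque": the same for the moment, N m; "grip_width": finger opening in mm.
Only numpy, scipy, OpenCV 4.12 (cv2) and the standard library are available. Lean on these libraries where they do the work, as an engineer would, in place of code of your own. Each camera call takes 0.05 s, during which the arm holds its last target. There are 200 camera calls.

## Working session

There is one attempt and no reset: what is moved stays moved. The work goes in short steps, Python scripts to look and compute and a tool call to move; the robot and the scene stay as the last step left them, time stands still between calls to the robot, and variables do not carry over. Pictures are saved under pics/ and viewed, about 8 in all and at most 12, crops included, and the job is handed in when it is done.

Besides the shell and the picture viewer there is one more tool, called in YAML: its name, and indented under it one key for each argument. carry_out: Moves the arm, as the interface text tells. Its arguments: {"type":"object","properties":{"deltas":{"type":"array"},"claw":{"type":"number"},"force":{"type":"number"}},"required":["deltas"]}

```bash
mkdir -p pics; ls; cat > h.py <<'E'
import numpy as np, cv2
from rig import env
def pts(im,mask):
    v,u=np.nonzero(mask&(im["range_z"]>0)); z=im["range_z"][v,u].astype(float)
    c=np.linalg.inv(im["K"])@np.vstack([u*z,v*z,z])
    R=cv2.Rodrigues(np.array(im["rvec"],float))[0]
    return (R.T@(c-np.array(im["tvec"],float).reshape(3,1))).T
def proj(im,p):
    return cv2.projectPoints(np.array(p,float).reshape(-1,1,3),np.array(im["rvec"],float),np.array(im["tvec"],float),np.array(im["K"],float),None)[0].reshape(-1,2)
E
python3 - <<'E'
from h import *
s=env.observe(); print(s)
for n in("top","side"):
    im=env.get_image(n); cv2.imwrite(f"pics/{n}0.png",im["color"])
    print(n,im["K"],im["rvec"],im["tvec"])
    for t in["cream_slab","blue_slab","red_slab","box","lid_pull","spool","blue_roll","screwdriver"]:
        for d in env.silhouettes(im,t):
            P=pts(im,d["mask"]); 
            if len(P)<10: print(t,d["p"],d["bbox"],len(P)); continue
            zt=np.percentile(P[:,2],80); Q=P[abs(P[:,2]-zt)<6]
            r=cv2.minAreaRect(Q[:,:2].astype(np.float32))
            print(t,round(d["p"],2),d["bbox"],len(P),"z",zt.round(1),"mean",Q.mean(0).round(1),"rect",np.round(r[0],1),np.round(r[1],1),round(r[2],1))
E
```

```text
pics
{'clock': 0.0, 'joint_positions': array([-9.22871010e-01,  3.59392846e-01,  1.10709278e-02, -3.56649913e-04,
       -1.22412782e+00, -2.88094075e-01]), 'joint_vel': array([ 1.35049927e-03, -3.14417120e-05, -8.77570865e-05,  1.01077384e-04,
       -9.07790715e-04, -2.18878698e-03]), 'tau': array([-2.57476012e-05, -5.82713449e+01,  2.93054062e+01,  6.99748322e+00,
        6.92470014e-03, -2.23899474e-04]), 'eef_pos': array([ 237.48760338, -631.34308589,  242.62290814]), 'ee_rot': array([-1.78738757e+00, -2.58178973e+00, -1.31036328e-03]), 'force': array([ 0.00372049, -0.4334392 , -0.73790303]), 'wrist_torque': array([ 0.01589568,  0.00444818, -0.02749611]), 'grip_width': 87.31152801517624}
top [[540.32277448   0.         323.04458589]
 [  0.         540.32277448 238.74977303]
 [  0.           0.           1.        ]] [ 2.19260111 -2.01615662  0.21354487] [-152.90254375  516.36427623 1518.39585155]
cream_slab 0.55 [370.8, 273.1, 394.1, 296.6] 395 z 14.2 mean [ 418.6 -293.7   12.5] rect [ 418.7 -293.6] [48.2 68.5] 4.3
cream_slab 0.24 [130.1, 179.3, 203.8, 242.7] 2724 z 80.8 mean [5
[... 1457 characters left out ...]

red_slab 0.73 [239.6, 307.8, 263.4, 327.2] 367 z 11.7 mean [ 434.3 -428.3   10.3] rect [ 434.2 -426.8] [48.9 75.3] 1.1
box 0.76 [334.4, 173.1, 375.3, 212.5] 1188 z 77.8 mean [562.5 334.1  77.1] rect [553.2 329.8] [160.6 194.1] 27.8
lid_pull 0.52 [337.2, 183.1, 352.3, 188.8] 77 z 79.0 mean [515.5 301.7  77.5] rect [517.2 300.9] [65.5 34.6] 51.3
spool 0.71 [297.1, 201.9, 309.0, 220.0] 179 z 38.3 mean [389.9 188.1  38.5] rect [390.2 183. ] [42.4 57.7] 2.5
blue_roll 0.8 [246.0, 349.8, 284.2, 379.8] 695 z 18.7 mean [ 530.5 -594.4   17.5] rect [ 529.9 -592.2] [89.2 94.4] 22.5
screwdriver 0.81 [199.6, 334.1, 245.7, 386.0] 403 z 23.9 mean [ 426.9 -560.9   22.9] rect [ 426.2 -561.6] [92.7 21. ] 81.4
```

```bash
python3 - <<'E'
import cv2,numpy as np
a=cv2.imread("pics/top0.png");b=cv2.imread("pics/side0.png")
cv2.imwrite("pics/c0.png",np.vstack([cv2.resize(a[160:320,110:510],None,fx=2,fy=2),cv2.resize(b[160:290+10,180:580],None,fx=2,fy=2)]))
E
```

```text
(no output)
```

View pics/top0.png

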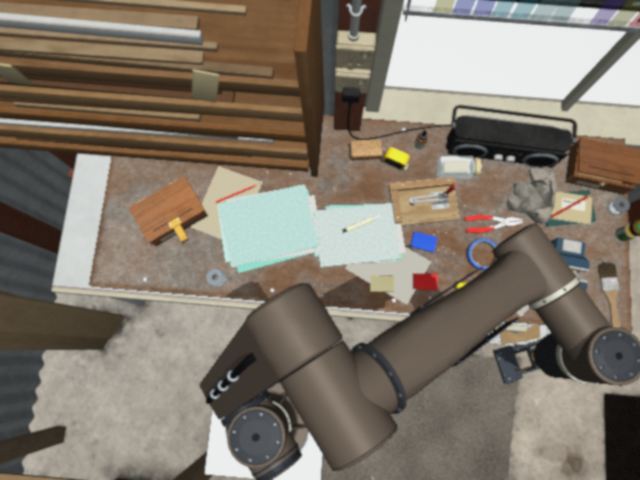

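View pics/side0.png

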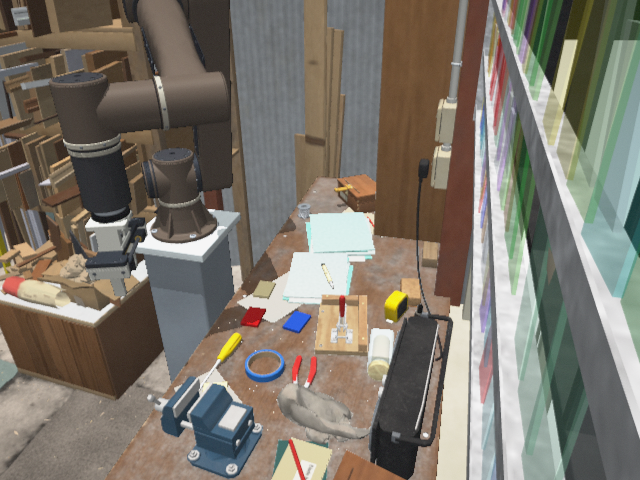

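View pics/c0.png

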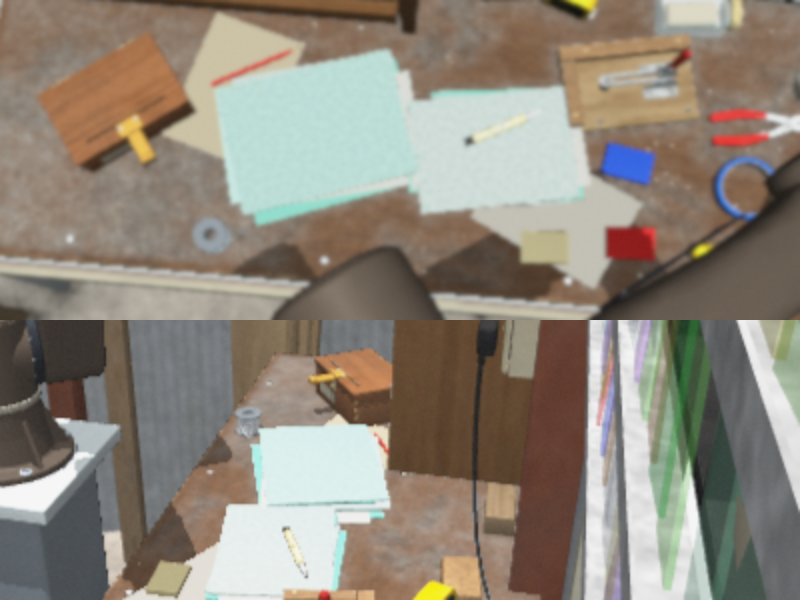

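The first three pictures show the cream slab at about (382,284), red at (425,282), blue at (424,241) and the closed box at (168,210) with its pull at (178,230), all in the top view. The two cameras disagree by up to 9 mm, so I'll fit solid models to the masks. The jaws can then centre each slab by touch.

```bash
cat >> h.py <<'E'
from scipy.optimize import minimize
def sil(im,boxes,x,y,a,S=4):
    m=np.zeros((480*S,640*S),np.uint8); c,s=np.cos(a),np.sin(a)
    for (x0,x1,y0,y1,z0,z1) in boxes:
        P=np.array([[X,Y,Z] for X in(x0,x1) for Y in(y0,y1) for Z in(z0,z1)],float)
        W=np.c_[x+c*P[:,0]-s*P[:,1],y+s*P[:,0]+c*P[:,1],P[:,2]]
        cv2.fillConvexPoly(m,cv2.convexHull(np.round((proj(im,W)+.5)*S).astype(np.int32)),255)
    return cv2.resize(m,(640,480),interpolation=cv2.INTER_AREA)/255.
def fit(im,mask,boxes,x0):
    M=mask.astype(float)
    f=lambda p: abs(sil(im,boxes,p[0],p[1],p[2]/100)-M).sum()
    best=min((minimize(f,[x0[0]+dx,x0[1]+dy,100*x0[2]],method="Nelder-Mead",options=dict(initial_simplex=np.array([x0[0]+dx,x0[1]+dy,100*x0[2]])+np.array([[0,0,0],[6,0,0],[0,6,0],[0,0,12]]))) for dx,dy in((-3,-3),(3,3),(0,0))),key=lambda r:r.fun)
    p=best.x; return np.round([p[0],p[1],np.degrees(p[2]/100)],1),round(best.fun/M.sum(),3)
SLAB=[(-24,24,-36,36,0,10)]
BOX=[(-66.5,66.5,-93,93,0,66),(-62,66.5,-93,93,66,76),(-110,-62,-11,11,67,76)]
def find(im,name,near,z=0):
    sl=[(b[0],b[1],b[2],b[3],b[4]+z,b[5]+z) for b in SLAB]
    for d in env.silhouettes(im,name):
        P=pts(im,d["mask"])
        if len(P)>30 and np.hypot(*(np.median(P,0)[:2]-near[:2]))<60: return fit(im,d["mask"],BOX if name=="box" else sl,near),d["p"]
E
python3 - <<'E'
from h import *
for n in("top","side"):
    im=env.get_image(n)
    for t,g in[("cream_slab",(418,-297,.07)),("blue_slab",(554,-413,-.15)),("red_slab",(435,-422,.03)),("box",(574,350,.64))]:
        print(n,t,find(im,t,g))
E
```

```text
top cream_slab ((array([ 418.6, -292.8,    1.4]), np.float64(0.207)), 0.62)
top blue_slab ((array([ 557.4, -410.2,  -10.8]), np.float64(0.07)), 0.75)
top red_slab ((array([ 435.9, -418.7,    2.3]), np.float64(0.097)), 0.86)
top box ((array([575.8, 353.5,  37.3]), np.float64(0.096)), 0.89)
side cream_slab ((array([ 414.9, -295. ,    2.7]), np.float64(0.085)), 0.81)
side blue_slab ((array([ 550.6, -414. ,   -6.8]), np.float64(0.078)), 0.59)
side red_slab ((array([ 432.1, -422.1,    2.5]), np.float64(0.073)), 0.93)
side box ((array([550.4, 351.8,  14.6]), np.float64(0.22)), 0.77)
```

```bash
cat >> h.py <<'E'
def go(x,y,z,h,s=None):
    """tool deltas (cm) to reach x,y,z with heading h deg of tool x; turn first, then shift"""
    s=s or env.observe(); R=cv2.Rodrigues(np.array(s["ee_rot"],float))[0]
    th=np.degrees(np.arctan2(R[1,0],R[0,0])); t=(th-h+180)%360-180
    d=np.array([x,y,z])-s["eef_pos"]; a=np.radians(h)
    print("head %.2f turn %.4f | shift x %.3f y %.3f z %.3f cm |tilt z %s | at %s"%(th,np.radians(t),(d[0]*np.cos(a)+d[1]*np.sin(a))/10,(d[0]*np.sin(a)-d[1]*np.cos(a))/10,-d[2]/10,R[:,2].round(3),s["eef_pos"].round(1)))
E
python3 -c "
from h import *
go(416.5,-294.5,100,92.3)"
```

```text
head 110.61 turn 0.3196 | shift x 32.983 y 19.226 z 14.357 cm |tilt z [ 0. -0. -1.] | at [ 237.6 -631.8  243.6]
```

carry_out:
  deltas:
    - [0,0,0,0.107]
    - [0,0,0,0.107]
    - [0,0,0,0.106]
    - [2.75,1.6,1.0,0]
    - [2.75,1.6,1.0,0]
    - [2.75,1.6,1.0,0]
    - [2.75,1.6,1.0,0]
    - [2.75,1.6,1.0,0]
    - [2.75,1.6,1.0,0]
    - [2.75,1.6,1.0,0]
    - [2.75,1.6,1.0,0]
    - [2.75,1.6,1.0,0]
    - [2.75,1.6,1.0,0]
    - [2.75,1.6,1.0,0]
    - [2.75,1.6,1.0,0]
    - [0,0,1.0,0]
    - [0,0,1.0,0]
    - [0,0,0,0]
  claw: 8.76

```text
clock: 3.2
eef_pos: [415.3, -294.4, 102.3]
ee_rot: [-2.176, -2.263, 0.002]
force: [0.2, -0.5, -0.3]
grip_width: 87.6
```

```bash
python3 -c "
from h import *
go(416.5,-294.5,24,92.3)
im=env.get_image('side');cv2.imwrite('pics/s1.png',cv2.resize(im['color'][180:330,180:380],None,fx=4,fy=4,interpolation=2))
im=env.get_image('top')
for t,g in[('cream_slab',(418,-297,.07)),('blue_slab',(554,-413,-.15)),('red_slab',(435,-422,.03)),('box',(574,350,.64))]: print(t,find(im,t,g))
"
```

```text
head 92.26 turn -0.0007 | shift x -0.010 y 0.119 z 7.826 cm |tilt z [-0.002  0.001 -1.   ] | at [ 415.3 -294.4  102.3]
cream_slab None
blue_slab None
red_slab ((array([ 436.7, -424.2,    3.1]), np.float64(1.687)), 0.74)
box ((array([574.8, 352.7,  37.9]), np.float64(0.094)), 0.71)
```

View pics/s1.png

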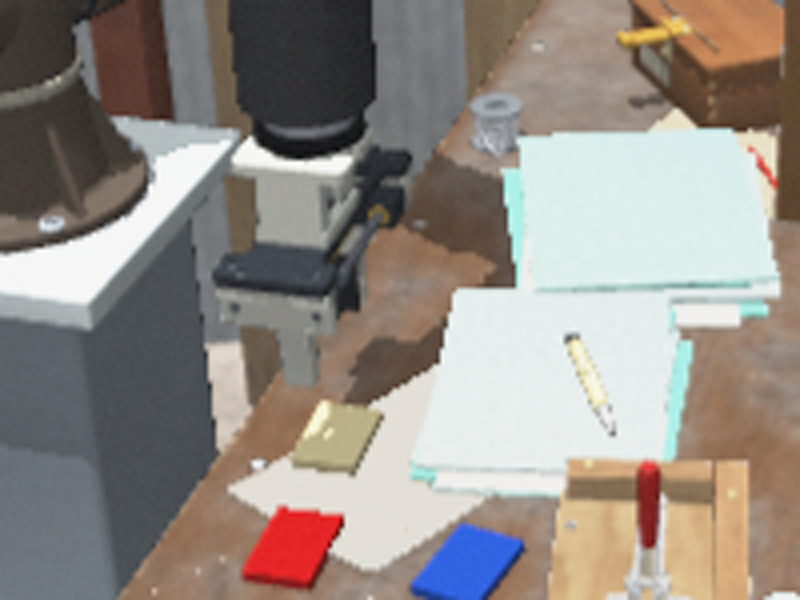

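The picture shows the open jaws above the cream slab, which is at about (338,437) in the crop. Red is at (292,547) and blue at (468,563), with the clamp board just right of blue. I'll lower now and squeeze the long axis.

carry_out:
  deltas:
    - [0,0.12,2.0,0]
    - [0,0,2.0,0]
    - [0,0,2.0,0]
    - [0,0,1.0,0]
    - [0,0,0.6,0]
    - [0,0,0.4,0]
    - [0,0,0,0]

```text
clock: 4.2
eef_pos: [417.7, -294.5, 23.7]
ee_rot: [2.177, 2.265, 0.0]
force: [-0.1, -0.1, 0.0]
grip_width: 87.7
```

carry_out:
  deltas:
    - [0,0,0,0]
    - [0,0,0,0]
    - [0,0,0,0]
    - [0,0,0,0]
    - [0,0,0,0]
    - [0,0,0,0]
  claw: 6.6
  force: 5

```text
clock: 4.8
eef_pos: [418.0, -294.5, 24.1]
ee_rot: [2.176, 2.265, 0.001]
force: [-0.6, 0.5, 5.9]
grip_width: 71.4
```

carry_out:
  deltas:
    - [0,0,0,0]
    - [0,0,0,0]
    - [0,0,0,0]
    - [0,0,-2.0,0]
    - [0,0,0,-0.15]
    - [0,0,0,-0.15]
    - [0,0,0,-0.15]
    - [0,0,0,-0.15]
    - [0,0,0,-0.15]
    - [0,0,0,-0.15]
    - [0,0,0,-0.15]
    - [0,0,0,-0.15]
    - [0,0,0,-0.15]
    - [0,0,0,-0.15]
    - [0,0,0,-0.071]
    - [0,0,1.2,0]
    - [0,0,0.6,0]
    - [0,0,0.2,0]
    - [0,0,0,0]
  claw: 8.76

```text
clock: 6.7
eef_pos: [417.0, -294.2, 22.8]
ee_rot: [0.061, -3.139, -0.001]
force: [0.2, 0.4, 0.8]
grip_width: 87.5
```

carry_out:
  deltas:
    - [0,0,0,0]
    - [0,0,0,0]
    - [0,0,0,0]
    - [0,0,0,0]
    - [0,0,0,0]
    - [0,0,0,0]
    - [0,0,0,0]
    - [0,0,0,0]
  claw: 4.4

```text
clock: 7.5
eef_pos: [417.6, -294.4, 23.7]
ee_rot: [-0.063, 3.141, -0.0]
force: [0.7, 0.1, 1.5]
grip_width: 47.7
```

```bash
python3 -c "
from h import *
s=env.observe();go(418,-294.5,22,182.3,s);print(s['grip_width'],s['force'])
im=env.get_image('side');cv2.imwrite('pics/s2.png',cv2.resize(im['color'][220:340,180:340],None,fx=5,fy=5,interpolation=2))
"
```

```text
head -177.70 turn -0.0001 | shift x -0.035 y -0.015 z 0.169 cm |tilt z [ 0. -0. -1.] | at [ 417.6 -294.4   23.7]
47.70915676184922 [0.73986182 0.12892805 1.5490622 ]
```

View pics/s2.png

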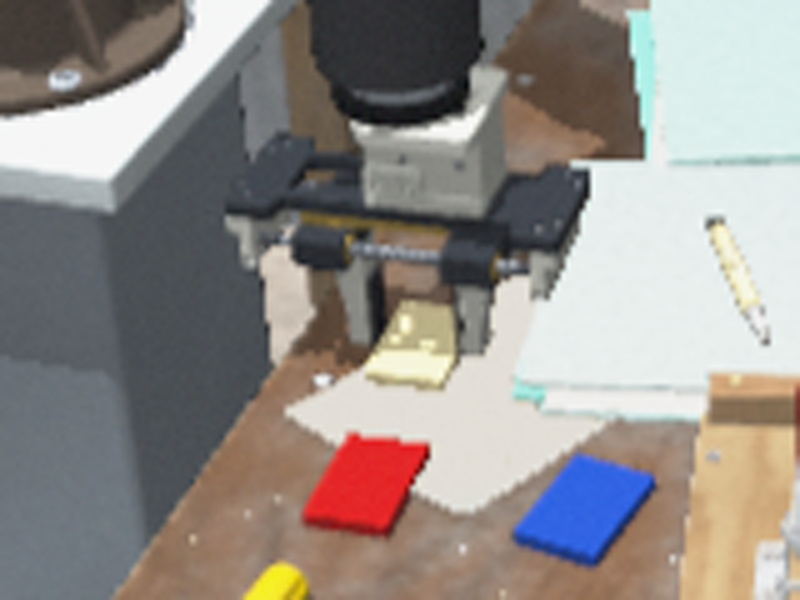

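The cream slab is gripped squarely, at about (415,345) in the crop, and centred at (417.6,-294.4) with yaw 2.3°. That matches the two-camera mean. Next is blue.

carry_out:
  deltas:
    - [0,0,0,0]
    - [0,0,0,0]
    - [0,0,0,0]
    - [0,0,0,0]
    - [0,0,-3.0,0]
    - [0,0,-3.0,0]
    - [0,0,0,0.15]
    - [0,0,0,0.15]
    - [0,0,0,0.15]
    - [0,0,0,0.15]
    - [0,0,0,0.15]
    - [0,0,0,0.15]
    - [0,0,0,0.15]
    - [0,0,0,0.15]
    - [0,0,0,0.15]
    - [0,0,0,0.15]
    - [0,0,0,0.15]
    - [0,0,0,0.118]
    - [0,0,0,0]
  claw: 8.76

```text
clock: 9.45
eef_pos: [417.5, -294.3, 83.5]
ee_rot: [-2.391, -2.038, 0.0]
force: [-0.8, 0.4, 0.5]
grip_width: 87.2
```

```bash
python3 -c "
from h import *
go(554,-412,60,81)
im=env.get_image('side')
for t,g in[('cream_slab',(418,-297,.07)),('blue_slab',(554,-413,-.15)),('red_slab',(435,-422,.03))]: print(t,find(im,t,g))
"
```

```text
head 80.89 turn -0.0019 | shift x -9.490 y 15.326 z 2.351 cm |tilt z [-0.  0. -1.] | at [ 417.5 -294.3   83.5]
cream_slab ((array([ 415.6, -294.2,    4.2]), np.float64(0.069)), 0.8)
blue_slab ((array([ 552.8, -412.1,  -10.7]), np.float64(0.145)), 0.91)
red_slab ((array([ 431.9, -421.9,    3.8]), np.float64(0.09)), 0.66)
```

carry_out:
  deltas:
    - [0,0,0,0.016]
    - [-1.8,3.0,0,0]
    - [-1.8,3.0,0,0]
    - [-1.8,3.0,0,0]
    - [-1.8,3.0,0,0]
    - [-1.57,2.79,0,0]
    - [-0.5,0.7,0,0]
    - [0,0,0,0]
    - [0,0,2.5,0]
    - [0,0,2.0,0]
    - [0,0,1.0,0]
    - [0,0,0.6,0]
    - [0,0,0,0]

```text
clock: 10.95
eef_pos: [553.7, -411.9, 22.4]
ee_rot: [-2.404, -2.021, 0.001]
force: [0.1, -0.6, 0.6]
grip_width: 87.5
```

carry_out:
  deltas:
    - [0,0,0,0]
    - [0,0,0,0]
    - [0,0,0,0]
    - [0,0,0,0]
    - [0,0,0,0]
    - [0,0,0,0]
  claw: 6.6

```text
clock: 11.55
eef_pos: [554.6, -412.6, 23.5]
ee_rot: [2.404, 2.021, 0.001]
force: [-0.3, 1.6, 5.8]
grip_width: 71.9
```

```bash
python3 -c "
from h import *
go(554,-412.5,22,80)
"
```

```text
head 80.09 turn 0.0016 | shift x -0.006 y -0.064 z 0.150 cm |tilt z [ 0.001 -0.001 -1.   ] | at [ 554.6 -412.6   23.5]
```

carry_out:
  deltas:
    - [0,0,0,0]
    - [0,0,0,0]
    - [0,0,0,0]
    - [0,0,-2.0,0]
  claw: 8.76

```text
clock: 11.95
eef_pos: [552.1, -411.4, 39.6]
ee_rot: [-2.402, -2.017, 0.003]
force: [0.5, 0.3, 0.4]
grip_width: 87.4
```

carry_out:
  deltas:
    - [0,0,0,-0.15]
    - [0,0,0,-0.15]
    - [0,0,0,-0.15]
    - [0,0,0,-0.15]
    - [0,0,0,-0.15]
    - [0,0,0,-0.15]
    - [0,0,0,-0.15]
    - [0,0,0,-0.15]
    - [0,0,0,-0.15]
    - [0,0,0,-0.15]
    - [0,0,0,-0.071]
    - [0,0,1.2,0]
    - [0,0,0.6,0]
    - [0,0,0.2,0]
    - [0,0,0,0]
  claw: 6.4

```text
clock: 13.45
eef_pos: [553.7, -412.2, 21.6]
ee_rot: [-0.273, -3.128, -0.001]
force: [0.5, 0.6, 1.0]
grip_width: 64.1
```

carry_out:
  deltas:
    - [0,0,0,0]
    - [0,0,0,0]
    - [0,0,0,0]
    - [0,0,0,0]
    - [0,0,0,0]
    - [0,0,0,0]
  claw: 4.2
  force: 15

```text
clock: 14.05
eef_pos: [554.4, -412.4, 22.9]
ee_rot: [0.271, 3.129, -0.0]
force: [0.4, 0.3, 2.4]
grip_width: 47.6
```

```bash
python3 -c "
from h import *
go(554,-412.5,70,170)
"
```

```text
head 170.09 turn 0.0016 | shift x 0.035 y -0.014 z -4.713 cm |tilt z [ 0. -0. -1.] | at [ 554.4 -412.4   22.9]
```

carry_out:
  deltas:
    - [0,0,-1.0,0]
    - [0,0,-2.0,0]
    - [0,0,-2.0,0]
    - [0,0,-1.0,0]
    - [0,0,0,-0.107]
    - [0,0,0,-0.106]
    - [0,0,0,0]
    - [0,0,0,0]

```text
clock: 14.85
eef_pos: [553.9, -412.2, 82.5]
ee_rot: [0.058, -3.141, -0.0]
force: [-0.0, 0.2, -0.3]
grip_width: 47.9
```

```bash
python3 -c "
from h import *
go(417.6,-294.4,60,182.3);print(env.observe()['grip_width'],env.observe()['force'])
"
```

```text
head -177.89 turn -0.0033 | shift x 13.151 y 12.321 z 2.246 cm |tilt z [-0.  0. -1.] | at [ 553.9 -412.2   82.5]
47.862587814609434 [-0.01914511  0.24650983 -0.2871073 ]
```

carry_out:
  deltas:
    - [1.0,0.9,0,-0.003]
    - [2.3,2.15,0,0]
    - [2.3,2.15,0,0]
    - [2.3,2.15,0,0]
    - [2.3,2.15,0,0]
    - [1.8,1.72,0,0]
    - [0.8,0.75,0,0]
    - [0.35,0.35,0,0]
    - [0,0,1.5,0]
    - [0,0,1.2,0]
    - [0,0,0.5,0]
    - [0,0,0,0]
    - [0,0,0,0]

```text
clock: 16.15
eef_pos: [417.8, -295.2, 50.4]
ee_rot: [0.067, -3.14, 0.0]
force: [-0.1, 0.7, -1.6]
grip_width: 47.4
```

```bash
python3 -c "
from h import *
s=env.observe();go(417.6,-294.4,33,182.3,s);print(s['force'])
im=env.get_image('side');cv2.imwrite('pics/s3.png',cv2.resize(im['color'][255:315,225:305],None,fx=10,fy=10,interpolation=2))
go(417.6,-294.4,33,182.3)
"
```

```text
head -177.55 turn 0.0026 | shift x 0.015 y 0.076 z 1.743 cm |tilt z [-0.001 -0.    -1.   ] | at [ 417.8 -295.2   50.4]
[-0.05680031  0.68818943 -1.64916353]
head -177.55 turn 0.0027 | shift x 0.023 y 0.075 z 1.769 cm |tilt z [ 0. -0. -1.] | at [ 417.9 -295.1   50.7]
```

View pics/s3.png

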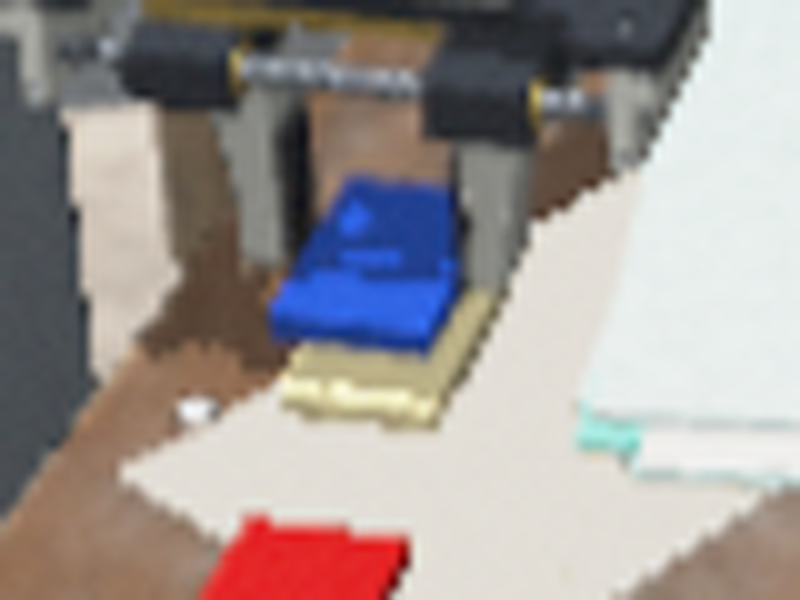

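Blue hangs level above the cream slab, with the gap visible at about (360,350). I'll correct the small offset and lower gently.

carry_out:
  deltas:
    - [0.02,0.07,0.4,0.003]
    - [0,0,0.4,0]
    - [0,0,0.4,0]
    - [0,0,0.2,0]
    - [0,0,0.1,0]
    - [0,0,0,0]
    - [0,0,0,0]

```text
clock: 16.9
eef_pos: [417.3, -294.2, 35.6]
ee_rot: [-0.063, 3.141, -0.0]
force: [0.9, -0.1, -1.3]
grip_width: 47.7
```

```bash
python3 -c "
from h import *
go(417.6,-294.4,33,182.3)
"
```

```text
head -177.70 turn -0.0001 | shift x -0.025 y -0.021 z 0.262 cm |tilt z [ 0. -0. -1.] | at [ 417.3 -294.2   35.6]
```

carry_out:
  deltas:
    - [-0.02,-0.01,0.1,0]
    - [0,0,0.05,0]
    - [0,0,0.05,0]
    - [0,0,0,0]
    - [0,0,0,0]

```text
clock: 17.4
eef_pos: [417.5, -294.3, 33.6]
ee_rot: [0.063, -3.141, 0.0]
force: [0.5, -0.6, -1.0]
grip_width: 47.8
```

carry_out:
  deltas:
    - [0,0,0.05,0]
    - [0,0,0.05,0]
    - [0,0,0,0]
    - [0,0,0,0]

```text
clock: 17.8
eef_pos: [417.6, -294.3, 32.8]
ee_rot: [-0.063, 3.141, -0.0]
force: [-1.0, 1.6, 3.6]
grip_width: 47.9
```

carry_out:
  deltas:
    - [0,0,0,0]
    - [0,0,0,0]
    - [0,0,0,0]
    - [0,0,0,0]
    - [0,0,-2.0,0]
    - [0,0,-3.0,0]
    - [0,0,0,0.15]
    - [0,0,0,0.15]
    - [0,0,0,0.15]
    - [0,0,0,0.15]
    - [0,0,0,0.15]
    - [0,0,0,0.15]
    - [0,0,0,0.15]
    - [0,0,0,0.15]
    - [0,0,0,0.15]
    - [0,0,0,0.15]
    - [0,0,0,0.076]
    - [0,0,0,0]
  claw: 8.76
  force: 5

```text
clock: 19.6
eef_pos: [417.4, -294.3, 82.5]
ee_rot: [-2.184, -2.259, 0.0]
force: [0.0, -0.4, -0.8]
grip_width: 87.7
```

```bash
python3 -c "
from h import *
go(434.5,-421,22,92)
im=env.get_image('side')
print(find(im,'blue_slab',(417.6,-294.4,.04),10),find(im,'red_slab',(434,-421,.04)))
cv2.imwrite('pics/s4.png',cv2.resize(im['color'][265:325,235:315],None,fx=10,fy=10,interpolation=2))
"
```

```text
head 91.93 turn -0.0011 | shift x -12.727 y 1.265 z 6.049 cm |tilt z [-0.  0. -1.] | at [ 417.4 -294.3   82.5]
((array([ 414.6, -294. ,    2.1]), np.float64(0.09)), 0.68) ((array([ 431.4, -422. ,    4. ]), np.float64(0.125)), 0.56)
```

View pics/s4.png

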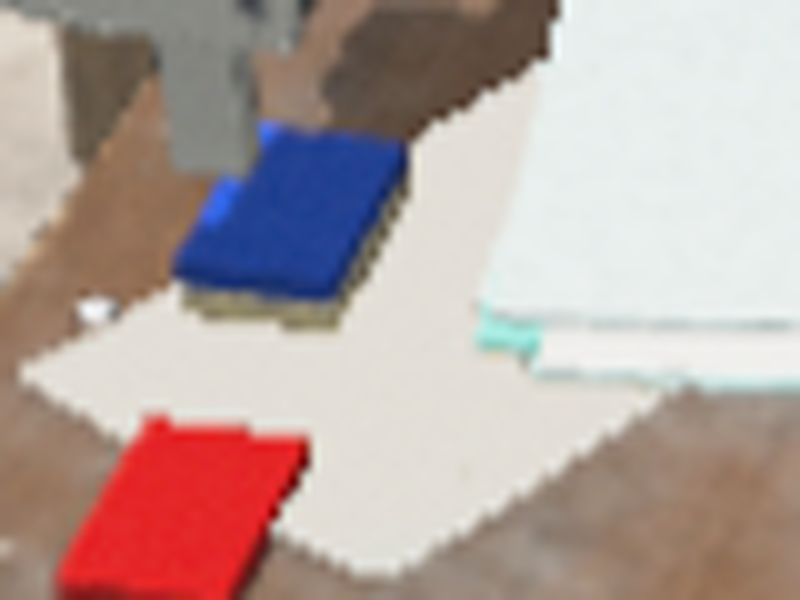

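Blue lies flush on the cream slab, with its edges in line at about (180,280)-(340,300). I'll do the same with red.

carry_out:
  deltas:
    - [-1.2,0.11,0,0]
    - [-3.2,0.31,0,0]
    - [-3.2,0.31,0,0]
    - [-3.2,0.31,0,0]
    - [-1.4,0.16,0,0]
    - [-0.53,0.05,0,0]
    - [0,0,2.0,0]
    - [0,0,2.0,0]
    - [0,0,1.2,0]
    - [0,0,0.6,0]
    - [0,0,0.2,0]
    - [0,0,0,0]

```text
clock: 20.95
eef_pos: [434.7, -421.0, 22.9]
ee_rot: [2.182, 2.26, -0.0]
force: [0.6, -0.1, 0.4]
grip_width: 87.3
```

carry_out:
  deltas:
    - [0,0,0,0]
    - [0,0,0,0]
    - [0,0,0,0]
    - [0,0,0,0]
    - [0,0,0,0]
    - [0,0,0,0]
  claw: 6.6

```text
clock: 21.55
eef_pos: [434.8, -421.2, 23.2]
ee_rot: [2.182, 2.259, 0.0]
force: [-0.4, 1.8, 6.1]
grip_width: 71.8
```

carry_out:
  deltas:
    - [0,0,0,0]
    - [0,0,0,0]
    - [0,0,0,0]
    - [0,0,-2.0,0]
    - [0,0,0,-0.15]
    - [0,0,0,-0.15]
    - [0,0,0,-0.15]
    - [0,0,0,-0.15]
    - [0,0,0,-0.15]
    - [0,0,0,-0.15]
    - [0,0,0,-0.15]
    - [0,0,0,-0.15]
    - [0,0,0,-0.15]
    - [0,0,0,-0.15]
    - [0,0,0,-0.071]
    - [0,0,1.2,0]
    - [0,0,0.6,0]
    - [0,0,0.2,0]
    - [0,0,0,0]
  claw: 8.76

```text
clock: 23.45
eef_pos: [433.9, -420.9, 21.6]
ee_rot: [0.053, -3.14, -0.001]
force: [0.5, 0.1, 0.1]
grip_width: 87.5
```

carry_out:
  deltas:
    - [0,0,0,0]
    - [0,0,0,0]
    - [0,0,0,0]
    - [0,0,0,0]
    - [0,0,0,0]
    - [0,0,0,0]
    - [0,0,0,0]
  claw: 4.2
  force: 15

```text
clock: 24.15
eef_pos: [434.5, -421.1, 22.7]
ee_rot: [-0.055, 3.141, -0.0]
force: [-0.4, 0.4, 0.8]
grip_width: 47.6
```

carry_out:
  deltas:
    - [0,0,-1.0,0]
    - [0,0,-2.0,0]
    - [0,0,-2.0,0]
    - [0,0,-1.0,0]
    - [0,0,0,-0.005]
    - [0.1,1.2,0,0]
    - [0.29,3.1,0,0]
    - [0.29,3.1,0,0]
    - [0.29,3.1,0,0]
    - [0.15,1.6,0,0]
    - [0.06,0.63,0,0]
    - [0,0,1.0,0]
    - [0,0,0.8,0]
    - [0,0,0,0]
    - [0,0,0,0]
    - [0,0,0,0]

```text
clock: 25.75
eef_pos: [417.5, -294.8, 64.3]
ee_rot: [0.062, -3.141, -0.0]
force: [-0.8, 0.3, -1.0]
grip_width: 47.7
```

```bash
python3 -c "
from h import *
s=env.observe();go(417.6,-294.4,42.7,182.3,s);print(s['force'],s['grip_width'])
im=env.get_image('side')
go(417.6,-294.4,42.7,182.3)
"
```

```text
head -177.75 turn -0.0008 | shift x -0.011 y 0.042 z 2.165 cm |tilt z [-0.  0. -1.] | at [ 417.5 -294.8   64.3]
[-0.75523228  0.27216472 -0.97492828] 47.71180971377645
head -177.74 turn -0.0008 | shift x -0.003 y 0.038 z 2.183 cm |tilt z [ 0. -0. -1.] | at [ 417.6 -294.8   64.5]
```

carry_out:
  deltas:
    - [0,0.04,0.6,0]
    - [0,0,0.6,0]
    - [0,0,0.4,0]
    - [0,0,0.2,0]
    - [0,0,0.1,0]
    - [0,0,0.05,0]
    - [0,0,0.05,0]
    - [0,0,0,0]
    - [0,0,0,0]

```text
clock: 26.7
eef_pos: [417.6, -294.0, 44.7]
ee_rot: [-0.063, 3.141, -0.0]
force: [-0.0, 1.2, 0.1]
grip_width: 47.6
```

```bash
python3 -c "
from h import *
go(417.6,-294.4,42.7,182.3)
"
```

```text
head -177.70 turn -0.0001 | shift x 0.001 y -0.044 z 0.198 cm |tilt z [ 0. -0. -1.] | at [ 417.6 -294.    44.7]
```

carry_out:
  deltas:
    - [0,-0.03,0.05,0]
    - [0,0,0.05,0]
    - [0,0,0.05,0]
    - [0,0,0,0]
    - [0,0,0,0]

```text
clock: 27.2
eef_pos: [417.5, -294.3, 43.0]
ee_rot: [0.063, -3.141, 0.0]
force: [0.8, -0.2, -0.1]
grip_width: 47.6
```

carry_out:
  deltas:
    - [0,0,0.05,0]
    - [0,0,0,0]
    - [0,0,0,0]

```text
clock: 27.5
eef_pos: [417.6, -294.3, 42.6]
ee_rot: [-0.063, 3.141, -0.0]
force: [0.8, 0.1, 0.2]
grip_width: 47.8
```

carry_out:
  deltas:
    - [0,0,0.04,0]
    - [0,0,0,0]
    - [0,0,0,0]

```text
clock: 27.8
eef_pos: [417.6, -294.3, 42.6]
ee_rot: [-0.063, 3.141, -0.0]
force: [-0.9, 1.2, 5.5]
grip_width: 47.7
```

carry_out:
  deltas:
    - [0,0,0,0]
    - [0,0,0,0]
    - [0,0,0,0]
    - [0,0,0,0]
    - [0,0,-2.0,0]
    - [0,0,-4.0,0]
    - [0,0,-4.0,0]
    - [0,0,-3.0,0]
    - [0,0,0,0.15]
    - [0,0,0,0.15]
    - [0,0,0,0.15]
    - [0,0,0,0.15]
    - [0,0,0,0.15]
    - [0,0,0,0.15]
    - [0,0,0,0.056]
    - [0,0,0,0]
  claw: 8.76

```text
clock: 29.4
eef_pos: [417.4, -294.2, 172.0]
ee_rot: [-1.39, -2.817, -0.0]
force: [-1.0, 0.7, 0.3]
grip_width: 87.3
```

```bash
python3 -c "
from h import *
im=env.get_image('side')
for r in (0,1):
  m=env.silhouettes(im,'lid_pull')
  for d in m:
    P=pts(im,d['mask']);print(d['p'],d['bbox'],np.median(P,0).round(1))
print(find(im,'red_slab',(417.6,-294.4,.04),20))
for g in (.55,.65,.75):print(find(im,'box',(574,350,g)))
for n in 'ab':
  t=env.get_image('top');print(find(t,'box',(574,350,.65)))
a=cv2.resize(im['color'][258:308,235:305],None,fx=8,fy=8,interpolation=2);b=cv2.resize(im['color'][165:225,325:385],None,fx=8,fy=8,interpolation=2)[:400]
cv2.imwrite('pics/s5.png',cv2.resize(np.hstack([a,b]),None,fx=.75,fy=.75))
go(508,297,160,127.5)
"
```

```text
0.4 [337.4, 185.1, 353.5, 191.2] [515.4 300.9  76.8]
0.4 [337.4, 185.1, 353.5, 191.2] [515.4 300.9  76.8]
((array([ 415.1, -296.3,    4.9]), np.float64(0.087)), 0.7)
((array([551.4, 361. ,  13. ]), np.float64(0.241)), 0.87)
((array([551.1, 358.6,  13. ]), np.float64(0.241)), 0.87)
((array([553.5, 359.3,  11.3]), np.float64(0.241)), 0.87)
None
((array([574.6, 353.4,  37.1]), np.float64(0.104)), 0.94)
head 127.53 turn 0.0006 | shift x 41.398 y 43.171 z 1.215 cm |tilt z [-0. -0. -1.] | at [ 417.5 -294.2  172.1]
```

View pics/s5.png

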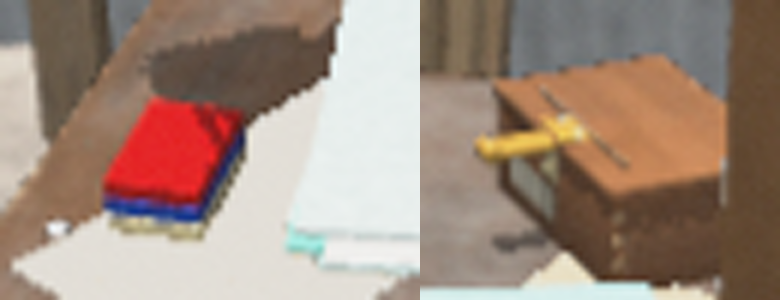

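The pile looks flush: red, blue and cream edges line up at about (105,200)-(205,215). The brass pull is clear at about (525,137). Next I'll measure the pull by colour in both cameras.

```bash
python3 -c "
from h import *
for n,w in(('top',(115,165,225,260)),('side',(325,170,385,205))):
  im=env.get_image(n);h=cv2.cvtColor(im['color'],cv2.COLOR_BGR2HSV)
  m=cv2.inRange(h,(17,150,140),(32,255,255))>0
  k=np.zeros_like(m);k[w[1]:w[3],w[0]:w[2]]=1;m&=k
  v,u=np.nonzero(m);R=cv2.Rodrigues(np.array(im['rvec']))[0];C=-R.T@np.array(im['tvec'])
  D=(R.T@np.linalg.inv(im['K'])@np.vstack([u,v,np.ones_like(u)])).T
  Z=77;P=C+D*((Z-C[2])/D[:,2])[:,None]
  a=np.radians(37.3);e=np.array([np.cos(a),np.sin(a)]);f=np.array([-e[1],e[0]])
  s=P[:,:2]@e;t=P[:,:2]@f
  r=cv2.minAreaRect(P[:,:2].astype(np.float32))
  print(n,len(u),'z',np.median(pts(im,m)[:,2]).round(1),'mean',P.mean(0).round(1),'rect',r)
  for q in np.arange(np.floor(s.min()),s.max(),8):
    g=(s>=q)&(s<q+8);print(q,g.sum(),t[g].min().round(1),t[g].max().round(1),end='; ')
  print()
  c=np.array([574.3,352.]);print('expected s tip',c@e-110,'grip',c@e-88,'t',c@f)
"
```

```text
top 164 z 78.0 mean [516.  307.9  77. ] rect ((518.338134765625, 305.0090026855469), (68.73211669921875, 34.572792053222656), 48.1551399230957)
562.0 16 -74.7 -59.7; 570.0 17 -75.2 -58.7; 578.0 17 -76.1 -59.2; 586.0 20 -77.6 -57.7; 594.0 20 -78.5 -58.2; 602.0 25 -82.9 -53.8; 610.0 30 -85.8 -50.3; 618.0 11 -72.2 -62.0; 626.0 8 -71.7 -61.5; 
expected s tip 560.148336948497 grip 582.148336948497 t -68.01247301167444
side 49 z 75.9 mean [513.8 294.6  77. ] rect ((513.4900512695312, 293.0908203125), (64.47023010253906, 30.699615478515625), 52.815452575683594)
553.0 4 -83.9 -72.6; 561.0 4 -86.9 -75.6; 569.0 6 -89.9 -68.7; 577.0 9 -92.9 -63.3; 585.0 7 -87.6 -64.8; 593.0 6 -90.6 -69.4; 601.0 6 -85.3 -63.9; 609.0 7 -76.9 -55.4; 
expected s tip 560.148336948497 grip 582.148336948497 t -68.01247301167444
```

carry_out:
  deltas:
    - [1.5,1.5,0,0]
    - [2.96,3.05,0,0]
    - [2.96,3.05,0,0]
    - [2.96,3.05,0,0]
    - [2.96,3.05,0,0]
    - [2.96,3.05,0,0]
    - [2.96,3.05,0,0]
    - [2.96,3.05,0,0]
    - [2.96,3.05,0,0]
    - [2.96,3.05,0,0]
    - [2.96,3.05,0,0]
    - [2.96,3.05,0,0]
    - [2.96,3.05,0,0]
    - [2.96,3.05,0,0]
    - [1.5,1.6,0,0]
    - [0.28,0.23,0,0]
    - [0,0,0,0]
    - [0,0,0,0]
  claw: 5.5

```text
clock: 31.85
eef_pos: [503.8, 297.7, 172.0]
ee_rot: [-1.39, -2.817, 0.001]
force: [0.6, -0.3, 0.3]
grip_width: 55.1
```

carry_out:
  deltas:
    - [0.05,-0.1,1.5,0]
    - [0,0,2.0,0]
    - [0,0,1.5,0]
    - [0,0,0,0]
  force: 3

```text
clock: 32.25
eef_pos: [502.0, 296.3, 120.5]
ee_rot: [-1.391, -2.815, 0.005]
force: [0.8, 0.9, -0.4]
grip_width: 54.9
```

```bash
python3 -c "
from h import *
go(504.3,298.7,72,127.4)
im=env.get_image('side');t=env.get_image('top')
a=cv2.resize(im['color'][145:225,315:385],None,fx=6,fy=6,interpolation=2);b=cv2.resize(t['color'][180:260,130:195],None,fx=6,fy=6,interpolation=2)
cv2.imwrite('pics/s6.png',cv2.resize(np.hstack([a,b]),None,fx=.95,fy=.95))
"
```

```text
head 127.42 turn 0.0004 | shift x 0.051 y 0.329 z 4.852 cm |tilt z [-0.003 -0.002 -1.   ] | at [502.  296.3 120.5]
```

View pics/s6.png

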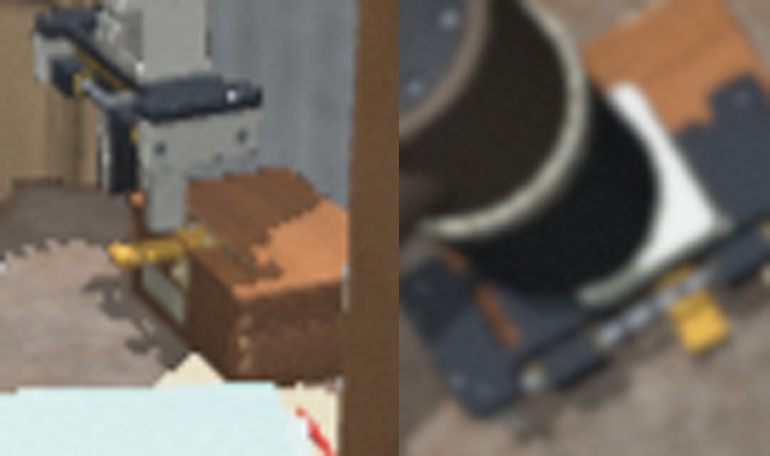

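Left half: the near finger, at about (168,205), stands halfway along the pull, which spans (110-210,248). Right half: the pull sits between the jaws once parallax is allowed for. Now I'll descend and pinch.

carry_out:
  deltas:
    - [0,0.1,1.5,0]
    - [0,0,1.5,0]
    - [0,0,1.0,0]
    - [0,0,0.5,0]
    - [0,0,0.3,0]
    - [0,0,0,0]
    - [0,0,0,0]

```text
clock: 33.05
eef_pos: [504.1, 299.4, 74.7]
ee_rot: [1.389, 2.818, 0.001]
force: [-0.7, -0.0, -0.1]
grip_width: 54.9
```

carry_out:
  deltas:
    - [0,0,0,0]
    - [0,0,0,0]
    - [0,0,0,0]
    - [0,0,0,0]
    - [0,0,0,0]
    - [0,0,0,0]
    - [0,0,0,0]
  claw: 1.8
  force: 4

```text
clock: 33.75
eef_pos: [504.6, 298.1, 74.3]
ee_rot: [1.389, 2.817, -0.001]
force: [6.1, -5.3, -1.4]
grip_width: 22.4
```

```bash
python3 -c "
from h import *
s=env.observe();go(504.3,298.7,72,127.4,s);print(s['force'],s['wrist_torque'])
"
```

```text
head 127.52 turn 0.0020 | shift x 0.061 y 0.012 z 0.225 cm |tilt z [ 0.001 -0.001 -1.   ] | at [504.6 298.1  74.3]
[ 6.06481908 -5.28708296 -1.39781785] [-1.98924851 -2.15908942 -0.02842255]
```

carry_out:
  deltas:
    - [0,0,0,0]
    - [0,0,0,0]
    - [-0.12,0,0.25,0]
    - [0,0,0,0]
    - [0,0,0,0]
  claw: 3.2

```text
clock: 34.25
eef_pos: [504.4, 298.2, 71.5]
ee_rot: [-1.389, -2.818, 0.0]
force: [0.2, 0.0, 0.9]
grip_width: 31.8
```

carry_out:
  deltas:
    - [0,0,0,0]
    - [0,0,0,0]
    - [0,0,0,0]
    - [0,0,0,0]
    - [0,0,0,0]
  claw: 1.8
  force: 8

```text
clock: 34.75
eef_pos: [504.8, 297.9, 71.7]
ee_rot: [1.389, 2.817, -0.0]
force: [3.7, -3.6, -1.1]
grip_width: 22.0
```

```bash
python3 -c "
from h import *
s=env.observe();go(504.3,298.7,72,127.4,s);print(s['force'],s['wrist_torque'],s['grip_width'])
x=s['eef_pos'];a=np.radians(37.4);g0=x
for th in (10,20,30,40,50,60,63):
  t=np.radians(th);r=lambda t:np.array([-152*np.cos(t)+5.5*np.sin(t),152*np.sin(t)+5.5*np.cos(t)])
  d=r(t)-r(0);print(th,'fwd %.1f up %.1f'%tuple(d),'z',x[2]+d[1])
"
```

```text
head 127.51 turn 0.0020 | shift x 0.096 y 0.014 z -0.033 cm |tilt z [ 0. -0. -1.] | at [504.8 297.9  71.7]
[ 3.68095074 -3.64230796 -1.09903511] [-1.24631466 -1.41263253 -0.01513852] 21.966710294380288
10 fwd 3.3 up 26.3 z 97.97974577708214
20 fwd 11.0 up 51.7 z 123.32415132996573
30 fwd 23.1 up 75.3 z 146.93191985095598
40 fwd 39.1 up 96.4 z 168.0857412396499
50 fwd 58.5 up 114.5 z 186.1428673375022
60 fwd 80.8 up 128.9 z 200.55464150537625
63 fwd 87.9 up 132.4 z 204.098719555341
```

carry_out:
  deltas:
    - [-0.1,0,0,0]
    - [0,0.05,-0.4,0]
    - [0,0.05,-0.8,0]
    - [0,0.09,-0.79,0]
    - [0,0.13,-0.79,0]
    - [0,0.17,-0.78,0]
    - [0,0.21,-0.77,0]
    - [0,0.22,-0.65,0]
    - [0,0,0,0]
    - [0,0,0,0]

```text
clock: 35.75
eef_pos: [512.7, 303.5, 121.6]
ee_rot: [1.389, 2.818, 0.002]
force: [1.7, 6.5, -1.9]
grip_width: 21.7
```

```bash
cat >> h.py <<'E'
def arc(x0=504.8,y0=297.9,z0=71.7):
    s=env.observe();a=np.radians(37.4);d=s["eef_pos"]-np.array([x0,y0,z0]);f=d[0]*np.cos(a)+d[1]*np.sin(a);l=-d[0]*np.sin(a)+d[1]*np.cos(a)
    th=np.degrees(np.arctan2(5.5+d[2],152-f)-np.arctan2(5.5,152));print("fwd %.1f lat %.1f up %.1f theta %.1f r %.1f"%(f,l,d[2],th,np.hypot(5.5+d[2],152-f)),s["force"].round(1),s["grip_width"].round(1),s["clock"])
E
python3 -c "
from h import *
arc()"
```

```text
Traceback (most recent call last):
  File "h.py", line 38, in arc
    th=np.degrees(np.arctan2(5.5+d[2],152-f)-np.arctan2(5.5,152));print("fwd %.1f lat %.1f up %.1f theta %.1f r %.1f"%(f,l,d[2],th,np.hypot(5.5+d[2],152-f)),s["force"].round(1),s["grip_width"].round(1),s["clock"])
                                                                                                                                                                                 ^^^^^^^^^^^^^^^^^^^^^
AttributeError: 'float' object has no attribute 'round'
```

carry_out:
  deltas:
    - [0.05,0.3,-0.74,0]
    - [0,0.37,-0.72,0]
    - [0,0.37,-0.71,0]
    - [0,0.41,-0.69,0]
    - [0,0.44,-0.66,0]
    - [0,0.48,-0.64,0]
    - [0,0.51,-0.61,0]
    - [0,0.54,-0.59,0]
    - [0,0,0,0]
    - [0,0,0,0]

```text
clock: 36.75
eef_pos: [539.6, 323.7, 175.3]
ee_rot: [1.389, 2.817, -0.001]
force: [3.0, -4.0, -2.3]
grip_width: 21.8
```

```bash
sed -i 's/s\["grip_width"\].round(1)/s["grip_width"]/' h.py
python3 -c "
from h import *
arc()"
```

```text
fwd 43.3 lat -0.6 up 103.6 theta 43.0 r 154.0 [ 3.  -4.  -2.3] 21.786038035105893 36.75
```

carry_out:
  deltas:
    - [-0.04,0.58,-0.55,0]
    - [0,0.61,-0.52,0]
    - [0,0.63,-0.48,0]
    - [0,0.66,-0.45,0]
    - [0,0.68,-0.42,0]
    - [0,0.44,-0.25,0]
    - [0,0,0,0]
    - [0,0,0,0]
    - [0,0,0,0]

```text
clock: 37.65
eef_pos: [568.8, 345.5, 202.3]
ee_rot: [1.389, 2.817, -0.001]
force: [4.0, -4.4, -2.3]
grip_width: 21.9
```

```bash
python3 -c "
from h import *
arc()
im=env.get_image('side');t=env.get_image('top')
for p in (im,t):
  for n in('box','lid_pull','box_lid'):
    for d in env.silhouettes(p,n):
      m=cv2.erode(d['mask'].astype(np.uint8),np.ones((3,3)))>0
      P=pts(p,m);h=cv2.cvtColor(p['color'],cv2.COLOR_BGR2HSV)[m&(p['range_z']>0)]
      P=P[P[:,2]>95]
      if len(P)<30: continue
      # RANSAC plane
      rng=np.random.default_rng(0);b=None
      for _ in range(400):
        q=P[rng.choice(len(P),3,False)];nn=np.cross(q[1]-q[0],q[2]-q[0]);L=np.linalg.norm(nn)
        if L<1:continue
        nn/=L;i=abs((P-q[0])@nn)<3
        if b is None or i.sum()>b.sum():b=i
      Q=P[b];nn=np.linalg.svd(Q-Q.mean(0))[2][2];nn*=np.sign(nn[2])
      print(n,d['p'],d['bbox'],len(P),len(Q),'normal',nn.round(3),'tilt',np.degrees(np.arccos(nn[2])).round(1),Q.mean(0).round(1))
a=cv2.resize(im['color'][130:230,305:385],None,fx=5,fy=5,interpolation=2);b=cv2.resize(t['color'][170:270,115:195],None,fx=5,fy=5,interpolation=2)
cv2.imwrite('pics/s7.png',np.hstack([a,b]))
"
```

```text
fwd 79.7 lat -1.1 up 130.6 theta 60.0 r 154.1 [ 4.  -4.4 -2.3] 21.90065436207417 37.65
box 0.97 [337.6, 146.6, 374.9, 212.0] 130 129 normal [0.7   0.518 0.492] tilt 60.5 [598.7 348.5 141.3]
```

View pics/s7.png

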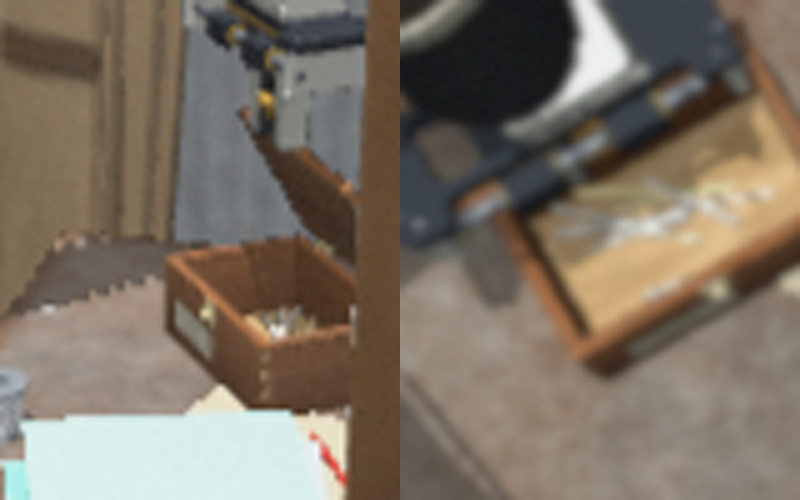

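The lid is open and held by the pull at about (265,95). Arm geometry gives 60.0° and the lid's depth plane 60.5°. I'll relax the small sideways push, check the pile numerically, then hand in.

carry_out:
  deltas:
    - [-0.05,0,0,0]
    - [0,0,0,0]
    - [0,0,0,0]
    - [0,0,0,0]

```text
clock: 38.45
eef_pos: [568.6, 345.3, 202.2]
ee_rot: [1.389, 2.817, 0.0]
force: [3.2, -4.4, 0.0]
grip_width: 22.0
```

```bash
python3 -c "
from h import *
arc()
im=env.get_image('side');t=env.get_image('top')
for p in (im,t): print([find(p,n,(417.6,-294.4,.04),z) for n,z in(('red_slab',20),)])
a=cv2.resize(im['color'][258:308,235:305],None,fx=6,fy=6,interpolation=2);b=cv2.resize(t['color'][258:308,350:415],None,fx=6,fy=6,interpolation=2)
cv2.imwrite('pics/s8.png',cv2.resize(np.hstack([a,b]),None,fx=.95,fy=.95))
"
```

```text
fwd 79.5 lat -1.1 up 130.5 theta 59.9 r 154.1 [ 3.2 -4.4  0. ] 21.98109854208367 38.45
[((array([ 414.1, -293.3,    4.1]), np.float64(0.063)), 0.69)]
[((array([ 419.5, -290.5,    3.9]), np.float64(0.108)), 0.55)]
```

View pics/s8.png

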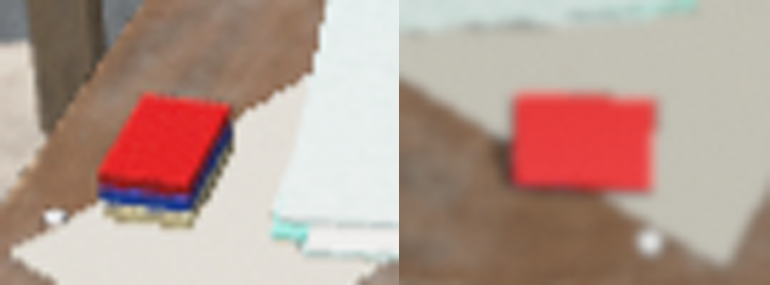

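The pile is flush in both views: in the side view at about (100-230, 95-225), and in the top view only red shows. The lid is steady, so I'm handing in.

```bash
python3 -c "
from rig import env
print(env.finish_job())"
```

```text
the job is handed in; nothing more can be done
None
```

The pile is built: blue on cream and red on blue, each set down gently onto light contact (about 4–6 N) and released. The arm now holds the box lid about 60° open by its brass pull. I handed the job in after about 38.5 s on the robot's clock.

**How:** I centred each slab by squeezing it with the jaws, first across its length and then across its width. That nudged the cream slab slightly where it lay.

**Last checks:**
- **Lid angle:** arm geometry gave 59.9°. A plane fitted to the side camera's depth image just before gave 60.5°.
- **Grip:** the jaws were steady on the pull at 22 mm. About 5 N of sideways force remained.
- **Pile:** it looked flush in both views, and only red showed from above.

**Disagreements:**
- **Slab positions:** the two cameras' fits differed by up to about 7 mm and 4°, so I went by the jaw centring.
- **Box pose:** the side camera's fit was wrong because a post hides part of the box, so I used the top view.

I did not touch the bystanders, but I did not re-measure them at the end.

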